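# Clamp the deburring burr in the bench collet

### The arm

A 7-joint arm with a two-finger parallel gripper is mounted at the origin on the work surface. World frame = base frame: x ahead of the robot, y to its left, z up, the work surface at z = 0. Lengths are in mm, angles in rad, forces in N, time in s.
With the tool pointing down it reaches from about 400 to 850 mm from the base axis. Payload 4.4 kg.
Tool frame: the origin (TCP) lies at the very end of the fingers, on their centre line; the grasp point (between the pads) lies 19 mm behind it; z points along the fingers, y is the direction in which the jaws open and shut (so a half turn about z gives the same grasp; the last joint's range is limited). The gripper opens to 94 mm and grips with 3 to 60 N. Pads are 16 mm wide; open, the fingers measure 119 mm over their backs; the gripper's body (75 mm by 177 mm) begins 78 mm behind the grasp point.
Start: joints at [1.042, 0.628, 0.038, 1.517, -0.027, 0.996, -0.02], TCP at [290.225, -581.625, 205.478] pointing down, gripper open.
Joint ranges: [-3.06, 3.06], [-0.37, 2.12], [-1.25, 1.32], [0.18, 2.47], [-1.1, 4.24], [0.23, 1.98], [-2.94, 2.94]. Speed limits (rad/s): [2.57, 2.57, 3.14, 3.14, 3.14, 3.14, 3.14].

### API

Orientations are given as a 3x3 rotation matrix whose columns are the frame's x, y, z axes.
In Python, from bench import monitor, vision, ticket, boxes_of, landmark_of gives the robot as it stands.
- The arm moves only by the tool step_arm, never from a script. Its argument "plan" is one flat list of numbers, 5 for each row, row after row: the finger opening in cm, from 0 to 9.4, then the shift along the tool's x, y, z in cm, then the turn about the tool's z in degrees. A call has 1 to 5 rows; each row is the pose to reach, as a shift and turn from the pose measured when the call began, along the tool's axes at that moment; what a row does not reach only later rows make up. A row lasts 1/12 s, in which the tool goes at most 41.7 mm and 7.16 degrees, less where a joint would pass 70% of its speed; a pose out of reach is approached as far as the arm can. A call with a gripper value outside its range is refused whole. The fingers move at their own pace and stop on an object; the grip force is fixed at half the most. Time passes only in rows, so rows that repeat a pose let the fingers close. It gives the time, the measured TCP pose, the force and the opening at its end, in the units of the state.
- monitor.sense(): the state, without advancing time (a new reading comes with each control period).
- vision.grab_frame(name): name is "scene" or "side" or "wrist"; returns a dict with "image" (384x512x3 uint8, blue, green, red), "fx", "fy", "cx", "cy" (pixels), "T" (4x4, takes a point from camera to world coordinates). Camera axes: x right, y up, looking along -z (the intrinsics and any distortion apply to the point x, -y, -z); pixel columns grow to the right and rows downward; lengths in mm; the calibration is good to about 2 mm. A picture is of the moment at which its call begins. There is no depth.
- ticket.hand_in(): hands the job in, once; it reports no verdict.
Trained networks look in a picture, given as the dict that the camera call returned (one of the last four; its "shot" number tells which), for a name from the list of things; names that differ only in an ending like _2 or _b are one class to them, and where a whole thing is asked for, a point or a joint stands for the part that bears it (a point fixed in the world has none). Each returns a list of dicts, best first, with "confidence" (0 to 1); they miss things now and then, are a little off and sometimes report something else, mostly with a low value. They report only what shows in the picture. A call takes as long as a camera call. They do not tell look-alikes from the thing itself.
- boxes_of(label, picture): "point" ([x, y, z] in mm, in the coordinates of the camera as it stood for that picture, good to about 4 mm: the middle of the surface that is visible of it).
- landmark_of(label, picture): "point" ([x, y, z] in mm, in the coordinates of the camera as it stood for that picture, good to about 4 mm: a listed point, or the origin of a listed thing).
The state is a dict: "time": time; "q": joint angles; "qd": joint speeds; "joint_efforts": joint torques, N m; "position": TCP position; "orientation": TCP orientation; "wrist_force": force on the tool from outside, world axes, zero at the start; "ft_torque": the same for the moment, N m; "gripper_width": finger opening in mm.
Only numpy, scipy, OpenCV 4.12 (cv2) and the standard library are available. Lean on these libraries where they do the work, as an engineer would, in place of code of your own. Each camera call takes 0.05 s, during which the arm holds its last target.

### The job

We need to deburr some column tubing: take the burr with the blue collar and cone tip out of the wooden rack and stand it, shank down, fully home in the bench collet. Then turn the brass collet nut clockwise (seen from above) until it is tight and grips the shank, and let go. Leave the other two burrs standing in the rack.

Things in the scene. Friction and masses are not known exactly. Their poses are not given: they have to be found in the camera images.
- blue_burr: Burr to clamp, upright in the rack. Origin: centre of the shank's lower end, z up along it. Shank 12 mm thick from 0 to 48 mm (lowest 3 mm taper to 9); round blue collar 22 mm wide from 48 to 68 mm, grip it at 60 to 64 mm; cone tip to 77 mm. 50 to 100 g. Lift straight up over 30 mm to clear the rack. At the start its x axis points across the row of burrs: fingers closing along x have free space.
- red_burr: Same size and origin, red collar, ball tip; stays in the rack. The rack: wooden block 60 mm wide, 180 long, 34 high, three holes 60 mm apart in a row along its length, any burr in any hole. Shanks stand loosely 28 mm deep, lower ends 6 mm above the table, collar undersides 20 mm above the rack's top.
- yellow_burr: Same size and origin, yellow collar, cylinder tip; stays in the same rack.
- collet: Bench collet, fixed. Origin on its vertical axis at table height. Base 120 (x) x 100 (y) x 12 mm; dark pillar 33 mm wide up to 42 mm; brass nut on it, 42 to 66 mm. Bore on the axis: cone mouth 29 mm wide at the top, 19 mm wide from 10 mm down; three jaws in the pillar, 17 mm apart when open. Bore floor at 26 mm: fully home, the burr's origin is there, its collar 8 mm and tip 37 mm above the nut.
- collet_nut (a joint): Nut angle, rad, growing clockwise from above. Oblong nut 60 mm long, 36 mm across its two flats, 24 high. At 0 its length lies along collet x and the flats face collet y. Jaws open below 0.3, touch the shank at 1.05, tight from 1.2; stop at 1.45. Friction 0.2 N m, stays where left. Open fingers can straddle the burr and hold the flats, tips 20 mm below the nut's top.
Things that resemble listed ones, but are neither listed nor needed, are in the scene too. What is shaped like the red_burr but green is not meant.

How it is judged:
By the outcome, as a careful person would: the job done as asked, in the order asked, and still so for the second after the job is handed in, with the robot touching nothing.
It also fails if it takes over 54 s, if anything falls off the work surface, if the arm or the gripper's body presses on something with over 40 N, if the wrist force passes 120 N, or if a joint passes its speed limit or range.

## Working session

There is one attempt and no reset: what is moved stays moved. The work goes in short steps, Python scripts to look and compute and a tool call to move; the robot and the scene stay as the last step left them, time stands still between calls to the robot, and variables do not carry over. Pictures are saved under pics/ and viewed, and the job is handed in when it is done.

Besides the shell and the picture viewer there is one more tool, called after "Emit:" as name(argument=value, ...) on one line, values as JSON. step_arm: Moves the arm, as the interface text tells. Its arguments: {"type":"object","properties":{"plan":{"type":"array"}},"required":["plan"]}

```bash
mkdir -p pics; ls; cat > h.py <<'E'
import numpy as np, cv2
from bench import monitor, vision, ticket, boxes_of, landmark_of
np.set_printoptions(precision=2,suppress=True)
def W(f,p): return (f["T"]@np.r_[p,1])[:3]
def proj(f,P):
    p=np.linalg.inv(f["T"])@np.r_[P,1]
    x,y,z=p[0],-p[1],-p[2]
    return np.array([f["fx"]*x/z+f["cx"],f["fy"]*y/z+f["cy"]])
def ray(f,u,v,z):
    d=np.array([(u-f["cx"])/f["fx"],-(v-f["cy"])/f["fy"],-1.]); d=f["T"][:3,:3]@d; o=f["T"][:3,3]
    return o+d*(z-o[2])/d[2]
E
cat > a.py <<'E'
from h import *
for n in ["scene","side"]:
    f=vision.grab_frame(n); cv2.imwrite(f"pics/{n}0.png",f["image"]); print(n,f.keys(),f["fx"],f["cx"],f["cy"])
    for l in ["blue_burr","red_burr","yellow_burr","collet","collet_nut"]:
        for fn in (landmark_of,boxes_of):
            for r in fn(l,f)[:4]:
                P=W(f,r["point"]); print(l,fn.__name__,round(r["confidence"],2),P,proj(f,P),{k:v for k,v in r.items() if k not in("point","confidence")})
s=monitor.sense(); print(s)
E
python3 a.py
```

```text
pics
scene dict_keys(['image', 'fx', 'fy', 'cx', 'cy', 'T', 'shot']) 399.9129586431503 256.21644505098135 194.68860445576914
blue_burr call 0.48 [498.89  92.98   4.08] [281.4 229.4] {}
blue_burr call 0.67 [505.17  97.29  75.39] [282.6  210.78] {}
red_burr call 0.77 [512.03 289.2   -0.73] [369.49 317.33] {}
red_burr call 0.69 [494.22 212.61   3.22] [337.69 274.53] {}
red_burr call 0.84 [518.66 289.55  69.86] [378.44 304.43] {}
red_burr call 0.79 [499.06 216.4   71.12] [345.08 259.49] {}
yellow_burr call 0.52 [498.59 157.22   7.03] [309.96 252.76] {}
yellow_burr call 0.57 [506.19 158.85  76.39] [312.15 235.76] {}
collet call 0.66 [ 603.51 -118.3    -0.87] [158.66 194.04] {}
collet call 0.62 [ 607.82 -103.93   14.8 ] [159.67 195.14] {}Traceback (most recent call last):
  File "a.py", line 6, in <module>
    for r in fn(l,f)[:4]:
             ~~^^^^^
ValueError: it knows: blue_burr, collet, red_burr, yellow_burr
```

```bash
sed -i 's/,"collet_nut"\]/]/; s/fn.__name__/("L" if fn is landmark_of else "B")/' a.py; python3 a.py
```

```text
scene dict_keys(['image', 'fx', 'fy', 'cx', 'cy', 'T', 'shot']) 399.9129586431503 256.21644505098135 194.68860445576914
blue_burr L 0.5 [498.17  91.56   6.46] [281.15 227.93] {}
blue_burr B 0.58 [505.15  97.71  75.8 ] [282.81 210.79] {}
red_burr L 0.6 [491.84 218.08   5.39] [341.56 275.3 ] {}
red_burr L 0.56 [512.78 289.85   0.53] [369.73 317.72] {}
red_burr B 0.85 [512.83 291.43  67.8 ] [381.76 302.98] {}
red_burr B 0.61 [ 609.47 -105.54   14.46] [158.42 195.25] {}
red_burr B 0.5 [499.73 216.39  72.14] [344.9  259.47] {}
yellow_burr L 0.51 [501.72 155.28   7.49] [307.82 253.08] {}
yellow_burr B 0.75 [502.58 158.97  73.55] [313.6  235.24] {}
collet L 0.68 [ 599.65 -119.5     2.06] [159.64 191.53] {}
collet B 0.59 [ 611.55 -105.99   14.17] [157.36 195.86] {}
side dict_keys(['image', 'fx', 'fy', 'cx', 'cy', 'T', 'shot']) 354.74722311650584 254.2003938572609 185.7962542353129
blue_burr L 0.7 [499.42  92.59   8.  ] [273.66 228.1 ] {}
blue_burr B 0.51 [496.73  98.19  72.12] [276.12 206.79] {}
red_burr L 0.87 [508.85 299.06  -0.71] [241.84 336.34] {}
red_burr L 0.53 [495.23 216.6   10.46] 
[... 163 characters left out ...]
55.38  11.39] [269.34 254.48] {}
yellow_burr B 0.62 [493.49 158.25  75.1 ] [271.62 232.44] {}
collet L 0.85 [ 595.27 -120.5     1.39] [249.73 154.67] {}
collet B 0.64 [ 593.5  -107.93    9.84] [249.21 155.18] {}
{'time': 1.35, 'q': array([ 1.04,  0.63,  0.04,  1.52, -0.03,  1.  , -0.02]), 'qd': array([-0.,  0., -0.,  0., -0., -0.,  0.]), 'joint_efforts': array([  0.  , -54.96,   1.14, -18.69,  -0.05,   0.02,   0.  ]), 'position': array([ 290.24, -581.6 ,  205.46]), 'orientation': array([[ 0.89,  0.45,  0.  ],
       [ 0.45, -0.89,  0.  ],
       [ 0.  , -0.  , -1.  ]]), 'wrist_force': array([-1.04, -0.55,  0.29]), 'ft_torque': array([-0.04, -0.02, -0.01]), 'gripper_width': 93.96843759732967}
```

View pics/scene0.png

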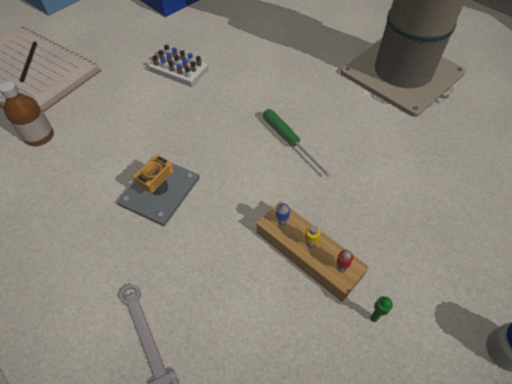

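View pics/side0.png

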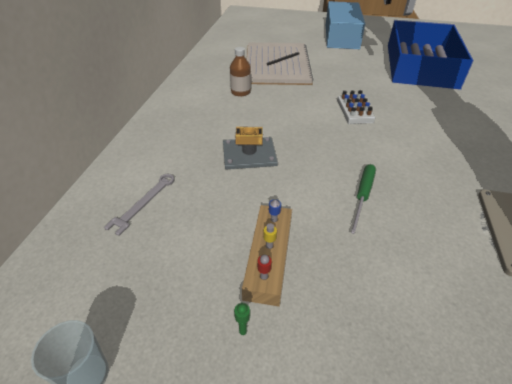

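```bash
python3 - <<'E'
import cv2,numpy as np
a=cv2.imread("pics/scene0.png");b=cv2.imread("pics/side0.png")
c1=cv2.resize(a[190:300,245:375],None,fx=3,fy=3,interpolation=cv2.INTER_CUBIC)
c2=cv2.resize(a[145:230,110:210],None,fx=4,fy=4,interpolation=cv2.INTER_CUBIC)
c3=cv2.resize(b[190:310,225:315],None,fx=3,fy=3,interpolation=cv2.INTER_CUBIC)
c4=cv2.resize(b[115:175,210:290],None,fx=4,fy=4,interpolation=cv2.INTER_CUBIC)
o=np.zeros((600,800,3),np.uint8)
def put(i,y,x):
    h,w=i.shape[:2];h=min(h,600-y);w=min(w,800-x);o[y:y+h,x:x+w]=i[:h,:w]
put(c1,0,0);put(c2,0,395);put(c3,335,0);put(c4,345,395)
cv2.imwrite("pics/crop0.png",o)
E
```

```text
(no output)
```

View pics/crop0.png

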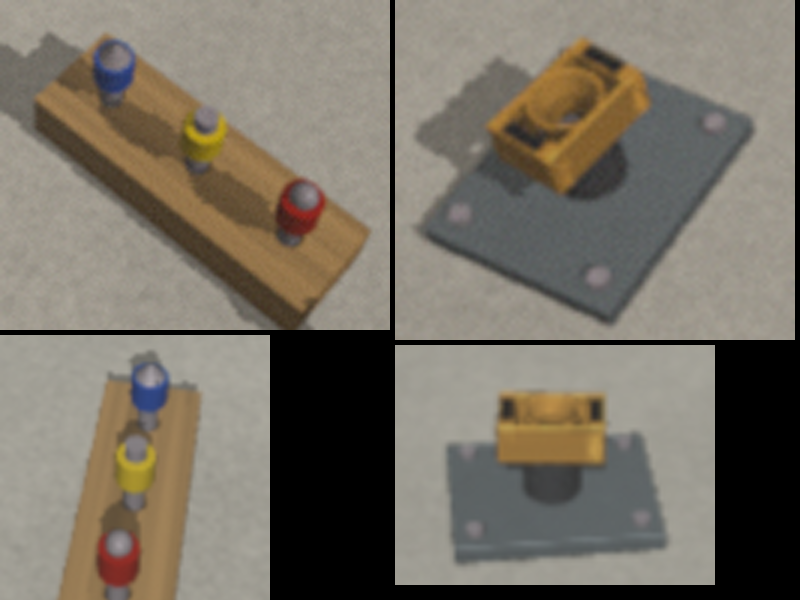

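```bash
cat > b.py <<'E'
from h import *
f=vision.grab_frame("scene"); g=vision.grab_frame("side")
c=lambda x,y:(110+(x-395)/4-.4,145+y/4-.4)
P=[ray(f,*c(x,y),12) for x,y in[(752,120),(610,318),(428,232)]]
print("base",P[0],P[1],P[2],"centre",(P[0]+P[2])/2,
 np.degrees(np.arctan2(*(P[1]-P[0])[1::-1])),np.degrees(np.arctan2(*(P[2]-P[1])[1::-1])), [np.linalg.norm(P[1]-P[0]),np.linalg.norm(P[2]-P[1])])
d=lambda x,y:(210+(x-395)/4-.4,115+(y-345)/4-.4)
P=[ray(g,*d(x,y),12) for x,y in[(447,445),(640,434),(665,540),(457,552)]]
print("side base",*P,"c",np.mean(P,0))
for a,b in((0,1),(3,2),(0,3),(1,2)): print(np.degrees(np.arctan2(*(P[b]-P[a])[1::-1])))
# nut top edge (scene): long edge lower-right
P=[ray(f,*c(x,y),66) for x,y in[(650,95),(565,192),(490,125),(585,40)]]
print("nut",*P,np.mean(P,0),[np.linalg.norm(P[i]-P[i-1]) for i in range(4)],[np.degrees(np.arctan2(*(P[i]-P[i-1])[1::-1])) for i in range(4)])
P=[ray(g,*d(x,y),66) for x,y in[(500,393),(605,393),(604,425),(498,425)]]
print("nut side",*P,np.mean(P,0))
# burrs by colour centroid at collar mid height z=64
for im,n in((f,"scene"),(g,"side")):
    h=cv2.cvtColor(im["image"],cv2.COLOR_BGR2HSV)
    for k,(lo,hi),roi in(("blue",(105,130),(270,300,195,235)),("yel",(22,32),(258,330,215,260)),):
        m=cv2.inRange(h,(lo,110,50),(hi,255,255)); M=np.zeros_like(m);x0,x1,y0,y1=roi;
        if n=="side": x0,x1=255,290
        M[y0:y1,x0:x1]=m[y0:y1,x0:x1]; v,u=np.nonzero(M); print(n,k,len(u),u.mean(),v.mean(),ray(im,u.mean(),v.mean(),6+60))
E
python3 b.py
```

```text
base [527.28 -92.37  12.  ] [638.62 -52.61  12.  ] [ 669.68 -145.     12.  ] centre [ 598.48 -118.69   12.  ] 19.65275698084726 -71.4214945696182 [np.float64(118.22987930221316), np.float64(97.47228686088623)]
side base [ 669.53 -149.92   12.  ] [ 557.82 -187.24   12.  ] [525.32 -90.57  12.  ] [635.76 -54.63  12.  ] c [ 597.11 -120.59   12.  ]
-161.52658390574433
-161.9761657976032
109.51378675125815
108.58232634464974
nut [571.4  -96.51  66.  ] [627.25 -80.58  66.  ] [ 629.44 -131.14   66.  ] [ 572.89 -141.11   66.  ] [ 600.25 -112.34   66.  ] [np.float64(44.6200875479307), np.float64(58.075117868786165), np.float64(50.60919479391778), np.float64(57.4212661879096)] [np.float64(91.90995526403968), np.float64(15.925284260487885), np.float64(-87.5195284277234), np.float64(-170.0027511506107)]
nut side [ 630.19 -133.3    66.  ] [ 572.24 -146.61   66.  ] [ 566.41 -115.85   66.  ] [ 623.25 -102.81   66.  ] [ 598.02 -124.64   66.  ]
scene blue 65 282.8 215.3846153846154 [506.53  99.61  66.  ]
scene yel 151 312.1788079470199 236.11258278145695 [501.52 156.29  66.  ]
side blue 76 274.3157894736842 210.01315789473685 [499.18 100.7   66.  ]
side yel 155 269.6193548387097 234.7741935483871 [496.82 156.34  66.  ]
```

```bash
cat >> h.py <<'E'
def go(x,y,z,yaw):
    "yaw: wanted direction of tool y, deg"
    s=monitor.sense();R=s["orientation"];d=R.T@(np.array([x,y,z])-s["position"])/10
    a=np.degrees(np.arctan2(R[1,1],R[0,1])); t=-(yaw-a); t=(t+180)%360-180
    print("t %.2f"%s["time"],"pos",s["position"],"yaw %.2f"%a,"w %.1f"%s["gripper_width"],"F",s["wrist_force"],"q",s["q"],"tilt",R[:2,2]*1000,"\n SHIFT cm",d,"TURN %.2f"%t)
E
python3 -c "
from h import *
go(490,96,200,2)"
```

```text
t 1.45 pos [ 290.23 -581.61  205.47] yaw -63.49 w 94.1 F [-0.51  0.61  0.76] q [ 1.04  0.63  0.04  1.52 -0.03  1.   -0.02] tilt [0.03 0.07] 
 SHIFT cm [ 48.13 -51.72   0.55] TURN -65.49
```

Emit:
step_arm(plan=[9.4,48.1,-51.7,0.5,-65.5,9.4,48.1,-51.7,0.5,-65.5,9.4,48.1,-51.7,0.5,-65.5,9.4,48.1,-51.7,0.5,-65.5,9.4,48.1,-51.7,0.5,-65.5])

```text
time: 1.87
position: [349.3, -380.0, 204.2]
orientation: [[0.459, 0.888, 0.0], [0.888, -0.459, -0.0], [-0.0, 0.001, -1.0]]
wrist_force: [0.8, 0.1, 0.3]
gripper_width: 93.9
```

```bash
python3 -c "
from h import *
go(490,96,200,2)"
```

```text
t 1.87 pos [ 349.35 -380.01  204.21] yaw -27.34 w 93.9 F [0.75 0.11 0.3 ] q [ 0.88  0.44 -0.15  1.89  0.09  0.82  0.21] tilt [ 0.42 -0.47] 
 SHIFT cm [48.74 -9.37  0.4 ] TURN -29.34
```

Emit:
step_arm(plan=[9.4,48.7,-9.4,0.4,-29.3,9.4,48.7,-9.4,0.4,-29.3,9.4,48.7,-9.4,0.4,-29.3,9.4,48.7,-9.4,0.4,-29.3,9.4,48.7,-9.4,0.4,-29.3])

```text
time: 2.28
position: [408.1, -180.2, 202.7]
orientation: [[-0.039, 0.999, 0.001], [0.999, 0.039, -0.001], [-0.001, 0.001, -1.0]]
wrist_force: [0.4, 0.2, 0.2]
gripper_width: 93.9
```

```bash
python3 -c "
from h import *
go(490,96,200,2)"
```

```text
t 2.28 pos [ 408.13 -180.21  202.67] yaw 2.25 w 93.9 F [0.43 0.21 0.23] q [ 0.6   0.36 -0.32  2.06  0.17  0.75  0.21] tilt [ 1.26 -0.83] 
 SHIFT cm [27.28  9.26  0.25] TURN 0.25
```

Emit:
step_arm(plan=[9.4,27.3,9.3,0.2,0.2,9.4,27.3,9.3,0.2,0.2,9.4,27.3,9.3,0.2,0.2,9.4,27.3,9.3,0.2,0.2,9.4,27.3,9.3,0.2,0.2])

```text
time: 2.7
position: [467.5, 19.7, 201.4]
orientation: [[-0.035, 0.999, 0.002], [0.999, 0.035, -0.001], [-0.001, 0.002, -1.0]]
wrist_force: [1.1, -0.4, -0.2]
gripper_width: 94.1
```

```bash
python3 -c "
from h import *
go(490,96,200,2)"
```

```text
t 2.70 pos [467.52  19.71 201.39] yaw 2.03 w 94.1 F [ 1.13 -0.43 -0.16] q [ 0.16  0.39 -0.35  2.01  0.19  0.77 -0.27] tilt [ 2.13 -1.07] 
 SHIFT cm [7.54 2.52 0.14] TURN 0.03
```

Emit:
step_arm(plan=[9.4,7.5,2.5,0.1,0,9.4,7.5,2.5,0.1,0,9.4,7.5,2.5,0.1,0,9.4,7.5,2.5,0.1,0])

```text
time: 3.03
position: [490.0, 98.3, 200.4]
orientation: [[-0.041, 0.999, 0.002], [0.999, 0.041, -0.0], [-0.0, 0.002, -1.0]]
wrist_force: [-0.4, -0.7, -0.9]
gripper_width: 94.1
```

```bash
cat > c.py <<'E'
from h import *
import sys
f=vision.grab_frame("wrist"); cv2.imwrite("pics/%s.png"%sys.argv[1],f["image"])
go(500,96,200,2)
for l in sys.argv[2:]:
    for n,fn in (("L",landmark_of),("B",boxes_of)):
        for r in fn(l,f)[:3]:
            P=W(f,r["point"]); print(l,n,round(r["confidence"],2),P,proj(f,P))
np.save("pics/T_%s.npy"%sys.argv[1],f["T"])
print(f["T"],f["fx"])
E
python3 c.py w1 blue_burr yellow_burr red_burr
```

```text
t 3.08 pos [489.58  95.79 200.19] yaw 2.13 w 94.1 F [ 0.34 -0.75 -0.09] q [-0.    0.44 -0.35  1.93  0.21  0.81 -0.43] tilt [ 1.56 -1.65] 
 SHIFT cm [-0.02  1.04  0.02] TURN 0.13
blue_burr L 0.67 [501.92  93.27  11.47] [268.04 170.46]
blue_burr B 0.93 [498.71  94.11  78.14] [266.78 185.73]
yellow_burr L 0.73 [499.57 151.51   3.46] [268.26 117.33]
red_burr L 0.67 [497.14 213.41   3.76] [268.84  57.29]
red_burr B 0.96 [501.69 212.48  75.44] [276.88  50.56]
[[  1.    -0.04  -0.01 486.74]
 [  0.04   0.96   0.28 179.15]
 [  0.    -0.28   0.96 379.65]
 [  0.     0.     0.     1.  ]] 334.3389924059727
```

View pics/w1.png

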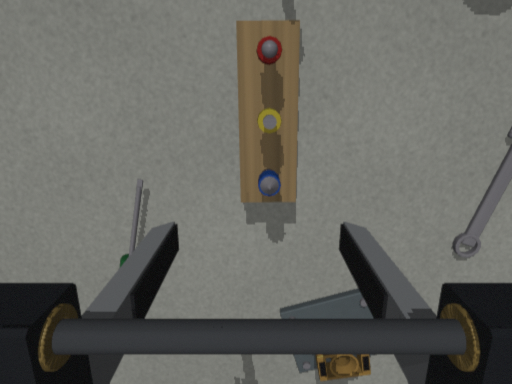

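```bash
python3 - <<'E'
from h import *
f=vision.grab_frame("wrist"); h=cv2.cvtColor(f["image"],cv2.COLOR_BGR2HSV)
cv2.imwrite("pics/w1c.png",cv2.resize(f["image"][20:220,220:320],None,fx=3,fy=3,interpolation=cv2.INTER_CUBIC))
print("tipz83",ray(f,269,181,83))
for k,lo,hi in(("b",105,130),("y",25,32),("r",174,180)):
    m=cv2.inRange(h,(lo,120,50),(hi,255,255));M=0*m;M[20:205,235:302]=m[20:205,235:302]
    M=cv2.morphologyEx(M,cv2.MORPH_CLOSE,np.ones((9,9)))
    v,u=np.nonzero(M);print(k,len(u),u.min(),u.max(),v.min(),v.max(),ray(f,(u.min()+u.max())/2,(v.min()+v.max())/2,68))
a=ray(f,268.5,20,34);b=ray(f,269,202,34);print(a,b,np.degrees(np.arctan2(*(a-b)[1::-1])))
E
```

```text
tipz83 [500.05  95.5   83.  ]
b 192 259 280 165 190 [501.03  94.97  68.  ]
y 317 258 280 103 127 [498.09 153.8   68.  ]
r 35 260 277 34 56 [495.2 212.9  68. ]
[495.17 238.74  34.  ] [503.16  58.65  34.  ] 92.53995897684582
```

View pics/w1c.png

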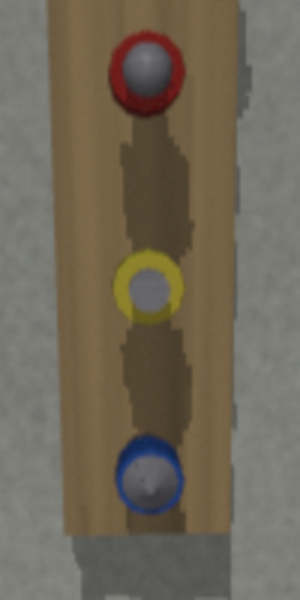

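```bash
python3 -c "
from h import *
go(500.7,95,49,2.5)"
```

```text
t 3.43 pos [489.84  94.27 200.47] yaw 1.90 w 94.1 F [ 0.34 -1.33 -0.21] q [ 0.    0.44 -0.35  1.93  0.21  0.81 -0.43] tilt [ 2.2  -1.45] 
 SHIFT cm [ 0.06  1.06 15.15] TURN -0.60
```

Emit:
step_arm(plan=[9.4,0.1,1.1,3.5,-0.6,9.4,0.1,1.1,7,-0.6,9.4,0.1,1.1,10,-0.6,9.4,0.1,1.1,12.5,-0.6,9.4,0.1,1.1,13,-0.6])

```text
time: 3.85
position: [498.4, 94.1, 67.1]
orientation: [[-0.043, 0.999, -0.004], [0.999, 0.043, -0.003], [-0.003, -0.004, -1.0]]
wrist_force: [-0.0, 0.8, 0.0]
gripper_width: 94.1
```

```bash
python3 -c "
from h import *
go(500.7,95,49,2.5)
f=vision.grab_frame('wrist');cv2.imwrite('pics/w2.png',f['image'])
print(proj(f,[500.7,95,83]))"
```

```text
t 3.85 pos [498.44  94.12  67.12] yaw 2.47 w 94.1 F [-0.02  0.84  0.03] q [-0.07  0.65 -0.26  2.02  0.33  0.51 -0.52] tilt [-4.24 -3.16] 
 SHIFT cm [0.08 0.24 1.81] TURN -0.03
[261.88 246.5 ]
```

View pics/w2.png

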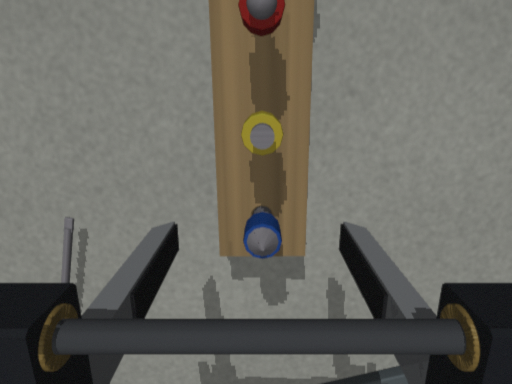

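Emit:
step_arm(plan=[9.4,0.1,0.2,0,0,9.4,0.1,0.2,0,0])

```text
time: 4.07
position: [502.2, 95.8, 69.1]
orientation: [[-0.043, 0.999, -0.001], [0.999, 0.043, -0.002], [-0.002, -0.001, -1.0]]
wrist_force: [1.4, 0.5, 0.1]
gripper_width: 93.8
```

```bash
python3 -c "
from h import *
f=vision.grab_frame('wrist');cv2.imwrite('pics/w3.png',cv2.resize(f['image'][180:300,130:390],None,fx=3,fy=3,interpolation=cv2.INTER_CUBIC))
go(500.7,95,49,2.5)
s=monitor.sense();R=s['orientation'];p=s['position']
print('tip',proj(f,[500.7,95,83]))
for y in(-47,0,47):
  for x in(-8,8): print(x,y,proj(f,p+R@[x,y,0]))
"
```

```text
t 4.12 pos [502.35  95.83  69.42] yaw 2.45 w 94.1 F [0.45 0.37 0.25] q [-0.07  0.65 -0.26  2.02  0.33  0.51 -0.52] tilt [-0.47 -2.09] 
 SHIFT cm [-0.07 -0.17  2.04] TURN -0.05
tip [254.86 247.36]
-8 -47 [178.15 248.12]
8 -47 [176.28 222.8 ]
-8 0 [258.03 248.15]
8 0 [258.02 222.82]
-8 47 [337.94 248.17]
8 47 [339.79 222.84]
```

View pics/w3.png

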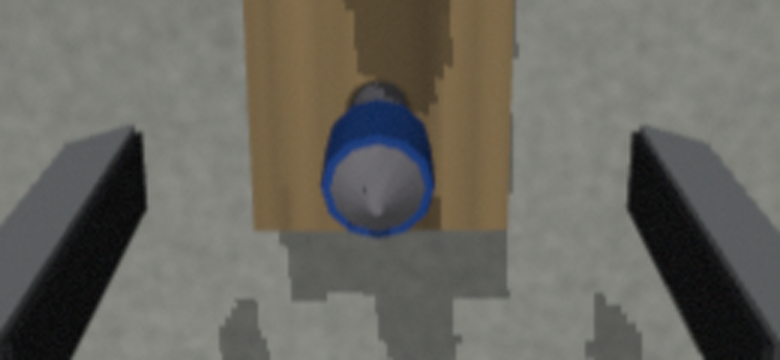

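```bash
python3 -c "
from h import *
f=vision.grab_frame('wrist')
go(500.7,95,49,2.5)
print('tip',ray(f,255.3,250,83),'collar',ray(f,255.7,242,74))
"
```

```text
t 4.17 pos [502.33  95.8   69.52] yaw 2.46 w 94.1 F [-0.55  0.47  0.64] q [-0.07  0.65 -0.26  2.02  0.33  0.51 -0.52] tilt [-0.21 -2.1 ] 
 SHIFT cm [-0.07 -0.17  2.05] TURN -0.04
tip [501.15  93.31  83.  ] collar [501.27  93.8   74.  ]
```

Emit:
step_arm(plan=[9.4,-0.2,-0.1,1.0,0,9.4,-0.2,-0.1,2.0,0,9.4,-0.2,-0.1,2.0,0,2.0,-0.2,-0.1,2.0,0,1.5,-0.2,-0.1,2.0,0])

```text
time: 4.58
position: [501.2, 93.7, 49.3]
orientation: [[-0.043, 0.999, -0.001], [0.999, 0.043, -0.002], [-0.002, -0.001, -1.0]]
wrist_force: [0.2, -0.2, 0.6]
gripper_width: 84.1
```

Emit:
step_arm(plan=[1.5,0,0,0,0,1.5,0,0,0,0,1.5,0,0,0,0,1.5,0,0,0,0])

```text
time: 4.92
position: [501.3, 93.8, 49.5]
orientation: [[-0.043, 0.999, -0.0], [0.999, 0.043, -0.002], [-0.002, -0.0, -1.0]]
wrist_force: [-0.2, 0.8, -0.7]
gripper_width: 57.6
```

```bash
python3 -c "
from h import *
go(500.7,95,49,2.5)"
```

```text
t 4.92 pos [501.35  93.84  49.49] yaw 2.47 w 57.6 F [-0.25  0.81 -0.68] q [-0.08  0.68 -0.24  2.03  0.34  0.47 -0.53] tilt [-0.4  -2.09] 
 SHIFT cm [ 0.12 -0.06  0.05] TURN -0.03
```

Fingers close slowly (80 mm/s), so I keep waiting.

Emit:
step_arm(plan=[1.5,0,0,0,0,1.5,0,0,0,0,1.5,0,0,0,0,1.5,0,0,0,0,1.5,0,0,0,0])

```text
time: 5.33
position: [501.4, 93.8, 49.5]
orientation: [[-0.043, 0.999, -0.0], [0.999, 0.043, -0.002], [-0.002, -0.0, -1.0]]
wrist_force: [0.0, 0.4, -0.5]
gripper_width: 24.1
```

Emit:
step_arm(plan=[1.5,0,0,0,0,1.5,0,0,0,0,1.5,0,0,0,0])

```text
time: 5.58
position: [501.3, 93.8, 49.5]
orientation: [[-0.043, 0.999, -0.0], [0.999, 0.043, -0.002], [-0.002, -0.0, -1.0]]
wrist_force: [0.4, 0.4, -1.3]
gripper_width: 21.6
```

Emit:
step_arm(plan=[1.5,0,0,-1.5,0,1.5,0,0,-3.5,0,1.5,0,0,-6,0,1.5,0,0,-9,0,1.5,0,0,-9,0])

```text
time: 6.0
position: [504.4, 95.0, 143.8]
orientation: [[-0.043, 0.999, 0.008], [0.999, 0.043, -0.0], [-0.001, 0.008, -1.0]]
wrist_force: [0.5, 0.9, -1.1]
gripper_width: 21.3
```

```bash
python3 -c "
from h import *
go(597.8,-119.5,140,108.6)
f=vision.grab_frame('wrist');cv2.imwrite('pics/w4.png',f['image'])"
```

```text
t 6.00 pos [504.43  95.02 143.84] yaw 2.46 w 21.3 F [ 0.52  0.94 -1.08] q [-0.02  0.53 -0.33  1.96  0.27  0.68 -0.47] tilt [ 7.55 -0.18] 
 SHIFT cm [-21.83   8.4    0.46] TURN -106.14
```

View pics/w4.png

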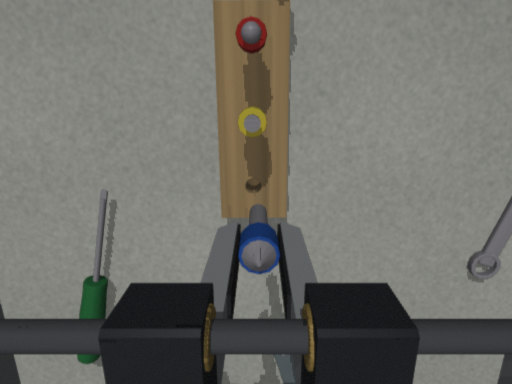

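Emit:
step_arm(plan=[1.5,-21.8,8.4,0,-106,1.5,-21.8,8.4,0,-106,1.5,-21.8,8.4,0,-106,1.5,-21.8,8.4,0,-106,1.5,-21.8,8.4,0,-106])

```text
time: 6.47
position: [585.7, -98.3, 140.6]
orientation: [[-0.624, 0.781, -0.001], [0.781, 0.624, -0.003], [-0.002, -0.002, -1.0]]
wrist_force: [0.3, -0.6, -0.8]
gripper_width: 21.4
```

```bash
python3 -c "
from h import *
go(597.8,-119.5,140,108.6)"
```

```text
t 6.47 pos [585.67 -98.25 140.62] yaw 38.64 w 21.4 F [ 0.3  -0.56 -0.75] q [ 0.44  0.67 -0.51  1.74  0.42  0.85  0.41] tilt [-0.69 -2.72] 
 SHIFT cm [-2.42 -0.38  0.07] TURN -69.96
```

Emit:
step_arm(plan=[1.5,-2.4,-0.4,-1,-70,1.5,-2.4,-0.4,-1,-70,1.5,-2.4,-0.4,-1,-70,1.5,-2.4,-0.4,-1,-70,1.5,-2.4,-0.4,-1,-70])

```text
time: 6.88
position: [596.5, -119.7, 148.8]
orientation: [[-0.963, 0.269, -0.002], [0.269, 0.963, -0.002], [0.002, -0.002, -1.0]]
wrist_force: [-0.2, 0.2, -1.1]
gripper_width: 21.4
```

```bash
python3 -c "
from h import *
go(597.8,-119.5,150,108.6)"
```

```text
t 6.88 pos [ 596.48 -119.7   148.78] yaw 74.41 w 21.4 F [-0.16  0.19 -1.08] q [ 0.56  0.72 -0.69  1.68  0.55  0.94  0.96] tilt [-2.21 -1.74] 
 SHIFT cm [-0.12  0.05 -0.12] TURN -34.19
```

Emit:
step_arm(plan=[1.5,-0.1,0,0,-34.2,1.5,-0.1,0,0,-34.2,1.5,-0.1,0,0,-34.2,1.5,-0.1,0,0,-34.2,1.5,-0.1,0,0,-34.2])

```text
time: 7.3
position: [596.4, -119.9, 146.9]
orientation: [[-0.946, -0.325, -0.005], [-0.325, 0.946, -0.001], [0.005, 0.001, -1.0]]
wrist_force: [-0.0, 0.6, -0.1]
gripper_width: 21.3
```

```bash
cat > d.py <<'E'
from h import *
import sys
n=sys.argv[1]
for k in ("wrist","scene","side"):
    f=vision.grab_frame(k); s=monitor.sense(); np.save(f"pics/{k}_{n}.npy",f,allow_pickle=True)
    cv2.imwrite(f"pics/{k}_{n}.png",f["image"])
    for r in landmark_of("collet",f)[:2]: P=W(f,r["point"]); print(k,"L",round(r["confidence"],2),P)
    print(k,"burr bottom",proj(f,s["position"]+s["orientation"]@[0,0,43]))
go(597.8,-119.5,150,108.6)
E
python3 d.py 5
python3 - <<'E'
import cv2,numpy as np
w=cv2.imread("pics/wrist_5.png");a=cv2.imread("pics/scene_5.png");b=cv2.imread("pics/side_5.png")
o=np.zeros((600,800,3),np.uint8)
o[:300,:400]=cv2.resize(a[130:230,100:233],(400,300),interpolation=2)
o[:300,400:]=cv2.resize(b[75:175,183:316],(400,300),interpolation=2)
o[300:,:400]=cv2.resize(w,(400,300),interpolation=3)
cv2.imwrite("pics/m5.png",o)
E
```

```text
wrist L 0.67 [ 598.05 -120.83   -1.27]
wrist burr bottom [259.43 210.48]
scene L 0.84 [ 595.98 -119.26    2.1 ]
scene burr bottom [148.16 154.17]
side L 0.91 [ 595.   -119.74    2.15]
side burr bottom [248.73 116.71]
t 7.60 pos [ 597.08 -119.93  148.19] yaw 108.50 w 21.2 F [ 0.71  0.32 -0.72] q [ 0.64  0.77 -0.84  1.68  0.66  1.01  1.46] tilt [-3.12 -1.69] 
 SHIFT cm [-0.08  0.02 -0.18] TURN -0.10
```

View pics/m5.png

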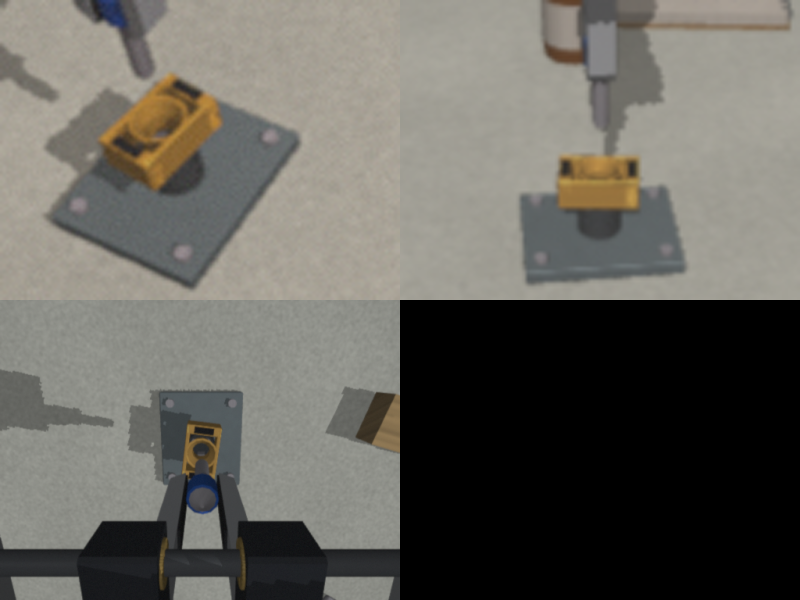

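View pics/wrist_5.png

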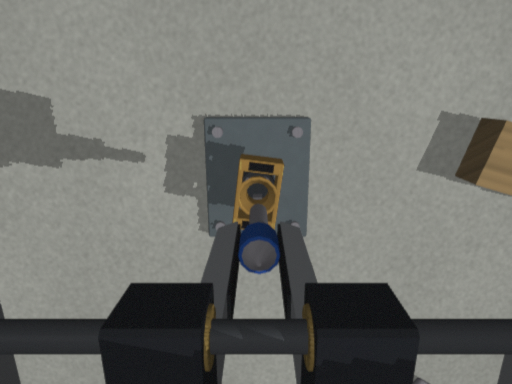

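```bash
python3 - <<'E'
from h import *
f=np.load("pics/wrist_5.npy",allow_pickle=True).item()
for p in([597.8,-119.5],[596.5,-120]):
  print([proj(f,[*p,z]) for z in(66,56,12)])
i=cv2.resize(f["image"][105:285,190:330],None,fx=4,fy=4,interpolation=cv2.INTER_CUBIC)[:600]
cv2.imwrite("pics/wc5.png",i)
P=[ray(f,u,v,12) for u,v in((205.5,117.5),(310,117.5))]; print(P)
E
```

```text
[array([259.34, 196.89]), array([259.31, 193.35]), array([259.22, 180.28])]
[array([259.28, 195.26]), array([259.26, 191.77]), array([259.17, 178.89])]
[array([ 557.35, -185.86,   12.  ]), array([526.  , -94.67,  12.  ])]
```

View pics/wc5.png

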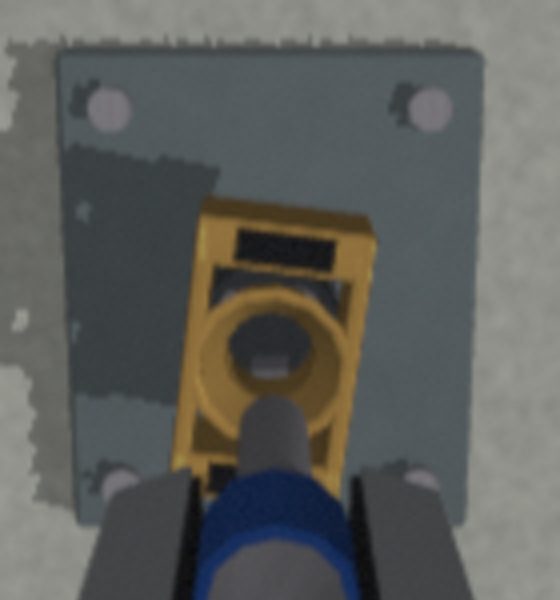

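Emit:
step_arm(plan=[1.5,-0.05,0,2.5,0,1.5,-0.05,0,4.5,0,1.5,-0.05,0,5.8,0,1.5,-0.05,0,6.8,0,1.5,-0.05,0,7.2,0])

```text
time: 8.02
position: [596.6, -119.8, 74.8]
orientation: [[-0.948, -0.317, -0.005], [-0.317, 0.948, -0.002], [0.005, 0.0, -1.0]]
wrist_force: [0.2, 0.0, -0.6]
gripper_width: 21.4
```

```bash
python3 -c "
from h import *
go(597,-120.2,69.5,108.6)"
```

```text
t 8.02 pos [ 596.63 -119.75   74.76] yaw 108.48 w 21.4 F [ 0.16  0.   -0.62] q [ 0.6   0.86 -0.77  1.73  0.75  0.88  1.39] tilt [-5.01 -1.51] 
 SHIFT cm [-0.02 -0.05  0.53] TURN -0.12
```

Emit:
step_arm(plan=[1.5,0,0,0.2,0,1.5,0,0,0.4,0,1.5,0,0,0.5,0,1.5,0,0,0.6,0,1.5,0,0,0.6,0])

```text
time: 8.43
position: [597.2, -119.7, 69.5]
orientation: [[-0.948, -0.317, -0.004], [-0.317, 0.948, -0.002], [0.004, -0.0, -1.0]]
wrist_force: [-0.7, -0.3, 0.1]
gripper_width: 21.4
```

```bash
python3 d.py 6
python3 - <<'E'
import cv2,numpy as np
w=cv2.imread("pics/wrist_6.png");a=cv2.imread("pics/scene_6.png");b=cv2.imread("pics/side_6.png")
o=np.zeros((600,800,3),np.uint8)
o[:300,:400]=cv2.resize(a[130:230,100:233],(400,300),interpolation=2)
o[:300,400:]=cv2.resize(b[75:175,183:316],(400,300),interpolation=2)
o[300:,:400]=cv2.resize(w,(400,300),interpolation=3)
cv2.imwrite("pics/m6.png",o)
E
```

```text
wrist L 0.85 [ 600.73 -120.19    0.72]
wrist burr bottom [259.6  210.58]
scene L 0.8 [ 602.7  -117.97    0.57]
scene burr bottom [157.9  182.72]
side L 0.92 [ 594.69 -123.41    0.63]
side burr bottom [248.87 146.13]
t 8.73 pos [ 597.19 -119.79   69.46] yaw 108.48 w 21.1 F [0.54 0.07 4.7 ] q [ 0.6   0.86 -0.77  1.73  0.76  0.87  1.38] tilt [-3.69 -1.68] 
 SHIFT cm [-0.03  0.   -8.05] TURN -0.12
```

View pics/m6.png

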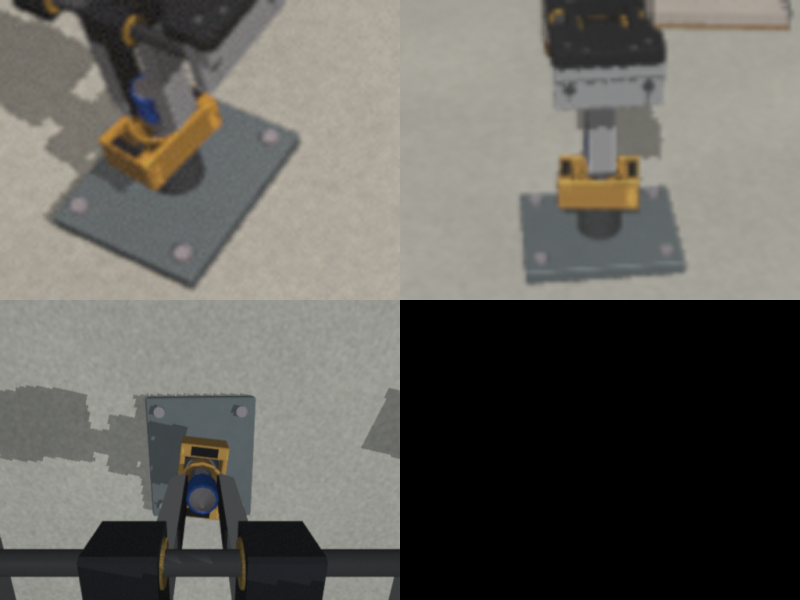

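Emit:
step_arm(plan=[1.5,0,0,0.05,0,3,0,0,0.05,0,7.5,0,0,0,0,7.5,0,0,0,0,7.5,0,0,0,0])

```text
time: 9.15
position: [596.9, -119.9, 69.1]
orientation: [[-0.948, -0.317, -0.004], [-0.317, 0.948, -0.002], [0.005, -0.0, -1.0]]
wrist_force: [-0.9, -0.2, -0.0]
gripper_width: 44.8
```

Emit:
step_arm(plan=[7.5,0,0,0,6,7.5,0,0,0,6,7.5,0,0,0,6,7.5,0,0,0,6,7.5,0,0,0,6])

```text
time: 9.57
position: [596.9, -119.8, 69.0]
orientation: [[-0.976, -0.218, -0.004], [-0.218, 0.976, -0.002], [0.005, -0.001, -1.0]]
wrist_force: [-0.3, 0.3, 1.0]
gripper_width: 74.3
```

```bash
python3 d.py 7
python3 - <<'E'
import cv2,numpy as np
w=cv2.imread("pics/wrist_7.png");a=cv2.imread("pics/scene_7.png");b=cv2.imread("pics/side_7.png")
o=np.zeros((600,800,3),np.uint8)
o[:300,:400]=cv2.resize(a[130:230,100:233],(400,300),interpolation=2)
o[:300,400:]=cv2.resize(b[75:175,183:316],(400,300),interpolation=2)
o[300:,:400]=cv2.resize(w,(400,300),interpolation=3)
o[300:,400:]=cv2.resize(w[150:300,160:360],(400,300),interpolation=2)
cv2.imwrite("pics/m7.png",o)
E
```

```text
wrist L 0.96 [ 598.68 -123.83    1.63]
wrist burr bottom [259.53 210.59]
scene L 0.86 [ 600.97 -120.89    0.91]
scene burr bottom [158.08 182.75]
side L 0.92 [ 595.43 -121.7    -0.97]
side burr bottom [248.99 146.26]
t 9.87 pos [ 596.9  -119.86   69.08] yaw 102.49 w 74.8 F [0.47 0.47 0.74] q [ 0.58  0.85 -0.74  1.73  0.74  0.86  1.29] tilt [-4.35 -1.57] 
 SHIFT cm [-0.06  0.01 -8.09] TURN -6.11
```

View pics/m7.png

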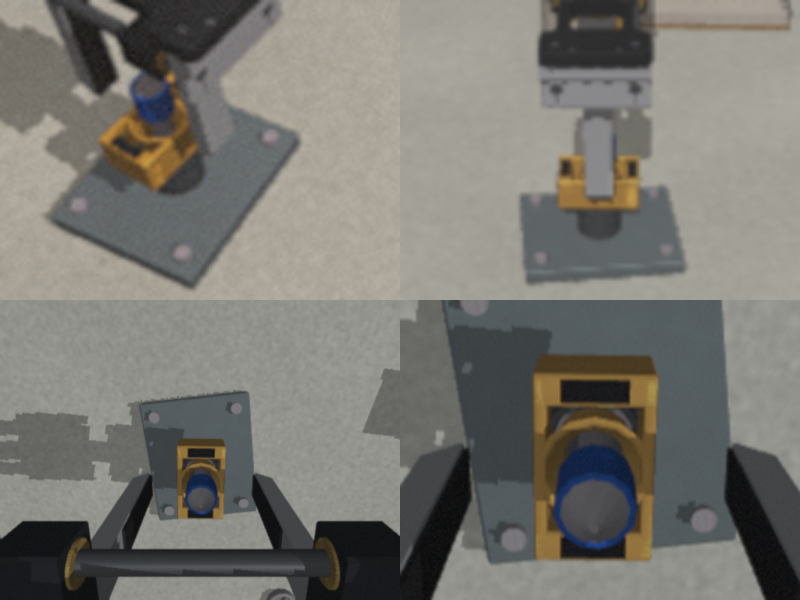

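Emit:
step_arm(plan=[7.5,0,0,1,0,7.5,0,0,2,0,7.5,0,0,2.3,0,3,0,0,2.3,0,3,0,0,2.3,0])

```text
time: 10.28
position: [596.4, -119.7, 45.4]
orientation: [[-0.976, -0.217, -0.005], [-0.216, 0.976, -0.001], [0.006, 0.0, -1.0]]
wrist_force: [-0.2, 0.3, 0.7]
gripper_width: 65.3
```

Emit:
step_arm(plan=[3,0,0,0,0,3,0,0,0,0,3,0,0,0,0,3,0,0,0,0,3,0,0,0,0])

```text
time: 10.7
position: [596.9, -121.0, 45.7]
orientation: [[-0.976, -0.216, -0.005], [-0.216, 0.976, -0.003], [0.005, -0.002, -1.0]]
wrist_force: [1.4, -3.4, -0.5]
gripper_width: 35.9
```

Emit:
step_arm(plan=[3,0,0,0,0,3,0,0,0,0,3,0,0,0,0])

```text
time: 10.95
position: [596.9, -121.1, 45.7]
orientation: [[-0.977, -0.215, -0.004], [-0.215, 0.977, -0.003], [0.005, -0.002, -1.0]]
wrist_force: [0.7, -0.6, -0.7]
gripper_width: 35.6
```

```bash
python3 -c "
from h import *
go(597,-120,46,102.5)"
```

```text
t 10.95 pos [ 596.9  -121.07   45.7 ] yaw 102.44 w 35.6 F [ 0.73 -0.59 -0.67] q [ 0.57  0.88 -0.72  1.74  0.77  0.82  1.27] tilt [-4.49 -2.85] 
 SHIFT cm [-0.03  0.1  -0.03] TURN -0.06
```

Emit:
step_arm(plan=[3,0,0,0,5,3,0,0,0,10,3,0,0,0,15,3,0,0,0,20,3,0,0,0,25])

```text
time: 11.37
position: [596.9, -120.6, 45.7]
orientation: [[-0.975, 0.221, -0.004], [0.221, 0.975, -0.002], [0.004, -0.003, -1.0]]
wrist_force: [0.9, -1.4, -0.8]
gripper_width: 35.7
```

```bash
python3 -c "
from h import *
go(597,-121,46,31.5);print(monitor.sense()['ft_torque'])"
```

```text
t 11.37 pos [ 596.91 -120.58   45.69] yaw 77.26 w 35.7 F [ 0.85 -1.42 -0.84] q [ 0.51  0.85 -0.61  1.75  0.67  0.77  0.91] tilt [-4.32 -2.29] 
 SHIFT cm [-0.02 -0.04 -0.03] TURN 45.76
[ 0.22 -0.12  0.22]
```

Emit:
step_arm(plan=[3,0,0,0,5,3,0,0,0,10,3,0,0,0,15,3,0,0,0,20,3,0,0,0,25])

```text
time: 11.78
position: [597.1, -120.1, 45.7]
orientation: [[-0.789, 0.614, -0.004], [0.614, 0.789, -0.002], [0.002, -0.004, -1.0]]
wrist_force: [1.0, -1.0, -1.7]
gripper_width: 35.7
```

```bash
python3 -c "
from h import *
go(597,-121,46,31.5);print(monitor.sense()['ft_torque'])"
```

```text
t 11.78 pos [ 597.12 -120.15   45.67] yaw 52.09 w 35.7 F [ 1.04 -0.95 -1.74] q [ 0.45  0.82 -0.5   1.75  0.56  0.72  0.56] tilt [-3.79 -1.86] 
 SHIFT cm [-0.04 -0.07 -0.03] TURN 20.59
[ 0.12 -0.36  0.24]
```

Emit:
step_arm(plan=[3,0,0,0,5,3,0,0,0,10,3,0,0,0,15,3,0,0,0,20.5,3,0,0,0,20.5])

```text
time: 12.2
position: [597.4, -119.9, 45.7]
orientation: [[-0.523, 0.853, -0.003], [0.853, 0.523, -0.002], [-0.0, -0.004, -1.0]]
wrist_force: [1.4, -0.3, -1.4]
gripper_width: 35.9
```

```bash
python3 -c "
from h import *
go(597,-121,46,31.5);print(monitor.sense()['ft_torque'])
f=vision.grab_frame('wrist');cv2.imwrite('pics/w8.png',f['image'])"
```

```text
t 12.20 pos [ 597.44 -119.9    45.68] yaw 31.50 w 35.9 F [ 1.42 -0.33 -1.37] q [ 0.39  0.81 -0.4   1.75  0.47  0.68  0.29] tilt [-3.1  -2.09] 
 SHIFT cm [-0.07 -0.1  -0.03] TURN 0.00
[ 0.01 -0.49 -0.03]
```

View pics/w8.png

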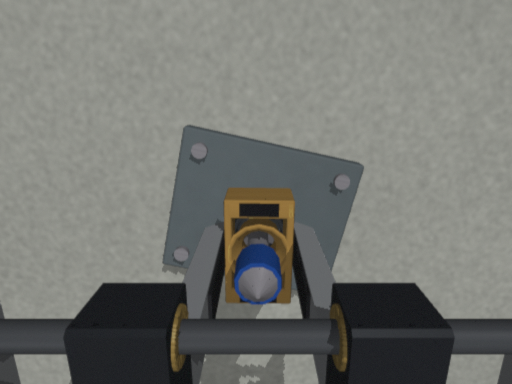

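Emit:
step_arm(plan=[3,0,0,0,0,7.5,0,0,0,0,7.5,0,0,0,0,7.5,0,0,0,0,7.5,0,0,0,0])

```text
time: 12.67
position: [597.3, -119.7, 45.7]
orientation: [[-0.526, 0.85, -0.003], [0.85, 0.526, -0.002], [0.0, -0.004, -1.0]]
wrist_force: [-0.5, -0.6, 0.3]
gripper_width: 58.8
```

Emit:
step_arm(plan=[7.5,0,0,0,0,7.5,0,0,-2,0,7.5,0,0,-5,0,7.5,0,0,-8,0,7.5,0,0,-12,0])

```text
time: 13.08
position: [596.0, -119.3, 165.2]
orientation: [[-0.527, 0.85, -0.008], [0.85, 0.527, -0.001], [0.003, -0.007, -1.0]]
wrist_force: [0.0, -0.9, 0.1]
gripper_width: 75.0
```

Emit:
step_arm(plan=[7.5,7,0,-4,0,7.5,7,0,-4,0,7.5,7,0,-4,0,7.5,7,0,-4,0])

```text
time: 13.42
position: [559.6, -57.8, 207.2]
orientation: [[-0.53, 0.848, -0.005], [0.848, 0.53, -0.001], [0.002, -0.005, -1.0]]
wrist_force: [0.2, 0.2, -0.8]
gripper_width: 75.2
```

```bash
python3 d.py 9
python3 - <<'E'
import cv2,numpy as np
w=cv2.imread("pics/wrist_9.png");a=cv2.imread("pics/scene_9.png");b=cv2.imread("pics/side_9.png")
o=np.zeros((600,800,3),np.uint8)
o[:300,:400]=cv2.resize(a[130:230,100:233],(400,300),interpolation=2)
o[:300,400:]=cv2.resize(b[75:175,183:316],(400,300),interpolation=2)
o[300:,:400]=cv2.resize(w,(400,300),interpolation=3)
o[300:,400:]=cv2.resize(a[150:300,220:420],(400,300),interpolation=2)
cv2.imwrite("pics/m9.png",o)
E
```

```text
wrist L 0.92 [ 600.33 -121.71    2.32]
wrist burr bottom [256.81 211.56]
scene L 0.56 [ 599.87 -121.85    3.37]
scene burr bottom [183.04 136.93]
side L 0.71 [ 593.84 -120.07   -0.11]
side L 0.7 [ 599.65 -123.63   28.75]
side burr bottom [260.74 109.88]
t 13.72 pos [559.29 -60.84 204.4 ] yaw 31.68 w 74.9 F [ 0.68 -0.85 -1.13] q [ 0.39  0.55 -0.52  1.75  0.33  0.94  0.3 ] tilt [-9.2  -0.65] 
 SHIFT cm [-7.04  0.24  5.41] TURN -76.92
```

View pics/m9.png

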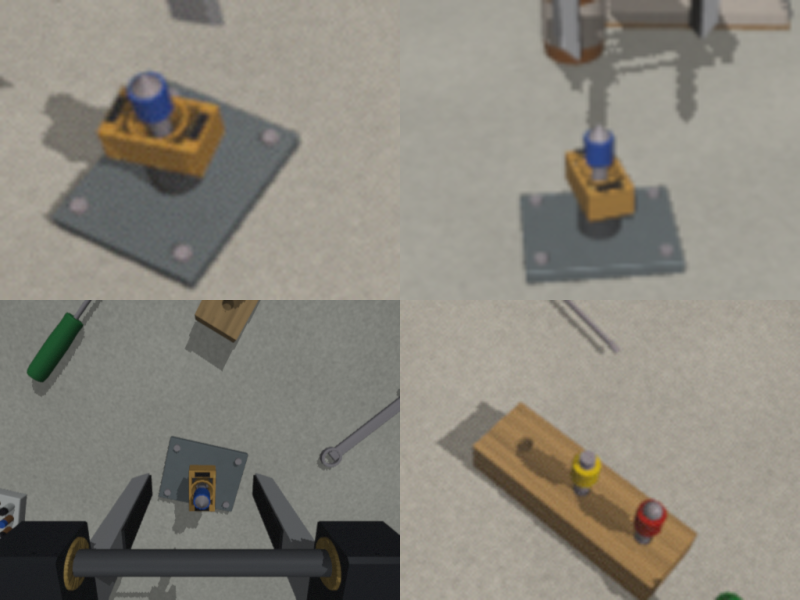

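View pics/wrist_9.png

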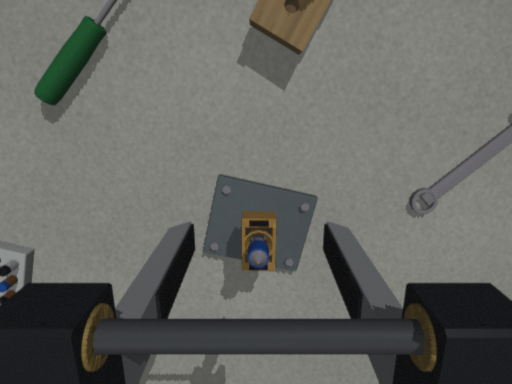

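```bash
python3 - <<'E'
from h import *
f=np.load("pics/wrist_9.npy",allow_pickle=True).item()
cv2.imwrite("pics/wc9.png",cv2.resize(f["image"][165:285,190:330],None,fx=5,fy=5,interpolation=cv2.INTER_CUBIC))
for k in("scene","side"):
    g=np.load(f"pics/{k}_9.npy",allow_pickle=True).item()
    h=cv2.cvtColor(g["image"],cv2.COLOR_BGR2HSV); x0,x1,y0,y1=(140,165,150,180) if k=="scene" else(240,260,110,135)
    m=cv2.inRange(h,(105,110,40),(130,255,255))[y0:y1,x0:x1];v,u=np.nonzero(m)
    print(k,"blue rows",v.min()+y0,v.max()+y0,"cols",u.min()+x0,u.max()+x0,"expect collar bottom/top/tip",[proj(g,[597.3,-120.3,26+z]) for z in(48,68,77)])
E
```

```text
scene blue rows 157 170 cols 143 156 expect collar bottom/top/tip [array([151.68, 165.99]), array([148.97, 158.38]), array([147.71, 154.83])]
side blue rows 122 130 cols 245 252 expect collar bottom/top/tip [array([248.63, 128.65]), array([248.56, 120.92]), array([248.53, 117.35])]
```

View pics/wc9.png

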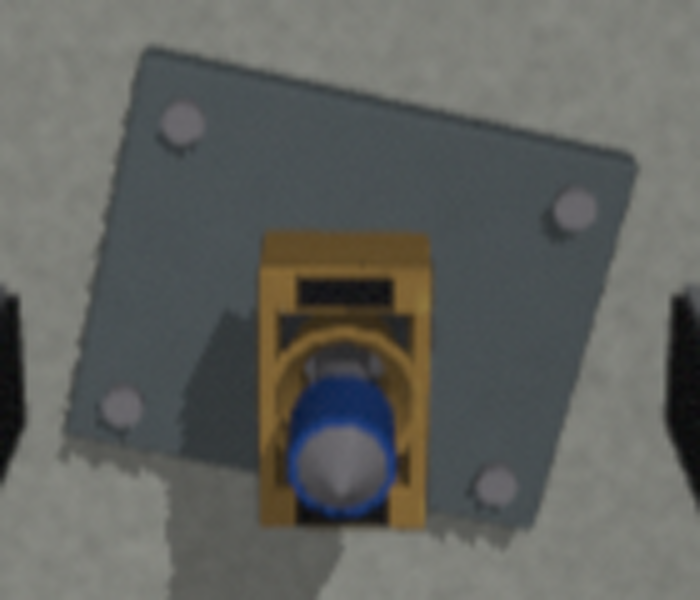

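```bash
python3 -c "
from h import *
print(monitor.sense()['wrist_force'],ticket.hand_in())"
```

```text
the job is handed in; nothing more can be done
[ 0.68 -0.85 -1.13] None
```

The blue-collared, cone-tipped burr is out of the rack and clamped in the bench collet. I handed the job in at about 13.7 s, well under the 54 s limit; the hand-in gave no verdict.

- **Seating:** I lowered the burr until it met resistance (4.7 N) at 69.5 mm tool height. That is the height expected for fully home. After the nut was turned, its collar and tip in the scene and side pictures sat within about 2 to 4 pixels of where a seated burr should be.
- **Nut:** It started about 6° in. I gripped the flats and turned it 71° clockwise as seen from above. The last pictures put it at about 77 to 78° (1.35 to 1.36 rad), past tight (1.2) and short of the stop (1.45). It stayed there after release.
- **Let go:** The gripper opened, rose clear and moved aside, and the burr stayed upright and touched by nothing.
- **Rack:** The red and yellow burrs are still standing in their holes.

**Disagreement:** the wrist moment about the vertical read about 0.2 N m while turning, but almost zero at the end of the turn. So the evidence that the nut is tight is its angle and the pictures, not a measured tightening torque. Single collet position readings from the networks also differed by up to about 8 mm between cameras, so I relied on their average and on the bore seen in the wrist picture.

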